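# Clamp the saucepan down before the cart is rolled

## Robot

A 6-joint arm with a two-finger parallel gripper is mounted at the origin on the work surface. World frame = base frame: x ahead of the robot, y to its left, z up, the work surface at z = 0. Lengths are in mm, angles in rad, forces in N, time in s.
With the tool pointing down it reaches from about 275 to 1000 mm from the base axis. Payload 8.4 kg.
Tool frame: the origin (TCP) lies midway between the tips of the shut fingers; the grasp point (between the pads) lies 19 mm behind it; z points along the fingers, y is the line along which they close (so a half turn about z gives the same grasp; the last joint's range is limited). The gripper opens to 85 mm and grips with 20 to 120 N. Pads are 22 mm wide; open, the fingers measure 114 mm over their backs; the gripper's body (76 mm by 85 mm) begins 54 mm behind the grasp point. The pads swing forward as they close: fully open they stand 13 mm farther back than shut.
Start: joints at [-1.221, 0.353, 1.633, -0, 1.155, -0.002], TCP at [215.366, -586.724, 231.281] pointing down, gripper open.
Joint ranges: [-2.63, 2.63], [-0.92, 2.1], [0.06, 2.66], [-1.3, 4.44], [0, 2.69], [-3.02, 3.02]. Speed limits (rad/s): [2.22, 2.22, 2.79, 3.14, 3.14, 3.14].

## Interface

Orientations are given as [roll, pitch, yaw] about the fixed x, y, z axes, in that order (R = Rz(yaw) Ry(pitch) Rx(roll)).
In Python, from rig import * gives the robot as it stands.
- The arm moves only by the shell command python3 -m jog 'ROWS' [FORCE]. ROWS is JSON, a list of rows, each an object of numbers: "x", "y", "z": the shift along the tool's x, y, z in cm; "spin": the turn about the tool's z in rad; "grip": the closure, from 0 (fully open) to 1 (shut). In form: [{"x": .., "y": .., "z": .., "spin": .., "grip": ..}, ...]. A call has 1 to 20 rows; each row shifts and turns the commanded pose from where the row before left it, along the tool's axes as they then stand; what a row does not reach is not made up. A row lasts 1/12 s, in which the tool goes at most 41.7 mm and 7.16 degrees, less where a joint would pass 70% of its speed; a pose out of reach is approached as far as the arm can. A call with a gripper value outside its range is refused whole. The fingers move at their own pace and stop on an object; FORCE is the grip in N (left out, the last holds). Time passes only in rows, so rows that do not move let the fingers close. It gives the time, the measured TCP pose, the force, the opening and the grip force at its end, in the units of the state.
- sense(): the state, without advancing time (a new reading comes with each control period).
- grab_frame(name): name is "scene" or "top" or "wrist"; returns a dict with "pixels" (400x640x3 uint8, blue, green, red), "camera_matrix" (3x3 intrinsics, pixels), "k1" (the pictures are not rectified: a ray, as slopes to the right and down, at radius r is drawn at 1 + k1 r^2 times it, then the intrinsics apply), "rvec" (rotation vector, rad) and "tvec" (3), from world to camera coordinates, as OpenCV has them; the wrist camera has in their place "T_tool_cam" (4x4, takes a point from camera to tool coordinates, whose origin is the TCP and whose axes are the flange's). Camera axes: x right, y down, z forward; pixel columns grow to the right and rows downward; lengths in mm; the calibration is good to about 2 mm. A picture is of the moment at which its call begins: read the wrist's pose just before it. There is no depth.
- sign_off(): hands the job in; it is judged then, once.
The state is a dict: "clock": time; "qpos": joint angles; "qvel": joint speeds; "joint_efforts": joint torques, N m; "eef_pos": TCP position; "tcp_rot": TCP orientation; "contact_force": force on the tool from outside, world axes, zero at the start; "wrist_torque": the same for the moment, N m; "opening": opening from 0.0 (shut) to 1.0 (fully open); "grasp_force": force on a finger pad.
Only numpy, scipy, OpenCV 4.12 (cv2) and the standard library are available. Lean on these libraries where they do the work, as an engineer would, in place of code of your own. Each camera call takes 0.05 s, during which the arm holds its last target. There are 200 camera calls.

## Task

Slide the lidded saucepan by its handle under the hold-down clamp until it rests gently against both blue pins, then screw the clamp's pad down onto the lid by turning only the red inner knob clockwise until the pan is held snugly: firmly tight, but not overtightened. Do not disturb the black outer ring around the knob or its yellow mark, and leave everything else on the cart where it is.

Things in the scene. Friction and masses are not known exactly. Their poses are not given: they have to be found in the camera images.
- pan: stainless saucepan, lid clipped on (one piece, 0.5 to 0.9 kg), standing on the cart top 50 to 90 mm short of its place. Round, 130 mm across (lid 134 mm); flat black lid button 40 mm across, its top 88 mm up. Origin: centre of its underside. Its handle points along its own -x.
- pan_handle (a point): place to take the pan's handle, 120 mm from the pan's centre and 55 mm up, mid-height of the handle: a level black bar along x, 20 mm wide, 14 mm high, from 65 to 189 mm from the pan's centre
- bed: fixed steel frame of the clamp. Origin: on the cart top on the clamp's axis, where the pan's centre must come; its +x is the way the pan goes in. Two posts at (0, +-118) mm, 32 mm across at the foot, carry a crossbar 50 mm deep, from about 118 to 138 mm up.
- pins (a point): point on the cart top midway between the two upright blue pins (16 mm across, 50 mm high), which stand at (56, +-47) mm in the bed's frame: a pan pushed home along +x touches both, its centre then on the clamp's axis
- foot: round black rubber pad, 28 mm across, on the screw under the crossbar, on the clamp's axis; it presses on the lid button. Origin: on its axis. It starts 1 to 4 mm clear of the lid: the crossbar's height differs each time, so where it touches must be felt. It goes down 2.5 mm per radian of the inner knob.
- knob (a joint): angle (rad) of the red inner knob about the upright axis: 0 at the start, grows clockwise seen from above (lowers the pad), up to 4. Free turning takes 0.2 N m; it stays where left. Each newton of pressing adds 0.0025 N m. Snug is 25 to 70 N (0.06 to 0.175 N m above free torque); over 90 N is overtightened. Read the torque as it turns: at rest friction holds up to 0.2 either way. Touch to too tight is some 0.8 rad.
- knob_grip (a point): point on the axis of the red inner knob, in its grip: an upright flat bar 44 mm long (this point's x axis), 14 mm thick (y), 35 mm high. The point is 12 mm below the bar's top, 25 mm above the top face of the outer ring, about 183 mm above the cart top. A white line marks the +x end.
- ring (a joint): angle (rad) of the black outer ring, 76 mm across, 13 mm thick, concentric with and just below the red bar; it locks the crossbar's height. It turns very easily (0.02 N m). Starts anywhere from -0.8 to 0.8.
- ring_mark (a point): the yellow mark on the top face of the outer ring, 32 mm from the axis
- tostonera: green plastic tostonera (plantain press), shut, 220 x 110 x 34 mm; bystander, leave it alone
- bowl: glass bowl with a blue lid, 150 mm across, 64 mm high; bystander, leave it alone
- board: small bamboo cutting board lying flat, 200 x 130 x 15 mm; bystander, leave it alone
- mug: blue mug, 80 mm across, 90 mm high; bystander, leave it alone
- jar: amber jar, 64 mm across, 90 mm high; bystander, leave it alone
- spatula: wooden spatula lying flat; bystander, leave it alone

How it is judged:
By the outcome, as a careful person would: the job done as asked, in the order asked, and still so for the second after the job is handed in, with the robot touching nothing.
It also fails if it takes over 72 s, if anything falls off the work surface, if the arm or the gripper's body presses on something with over 40 N, if the wrist force passes 120 N, or if a joint passes its speed limit or range.

## Working session

There is one attempt and no reset: what is moved stays moved. The work goes in short steps, Python scripts to look and compute and a shell command to move; the robot and the scene stay as the last step left them, time stands still between calls to the robot, and variables do not carry over. Pictures are saved under pics/ and viewed, at most 10 in all, crops included, and the job is handed in when it is done.

```bash
mkdir -p pics; ls
cat > h.py <<'E'
from rig import *
import numpy as np, cv2
def ray(f,u,v):
    K=np.array(f["camera_matrix"]); k=f["k1"]
    d=np.array([(u-K[0,2])/K[0,0],(v-K[1,2])/K[1,1]]); s=d.copy()
    for _ in range(20): s=d/(1+k*(s@s))
    R=cv2.Rodrigues(np.array(f["rvec"],float))[0]; t=np.array(f["tvec"],float).ravel()
    return -R.T@t, R.T@np.array([s[0],s[1],1])
def onz(f,u,v,z):
    o,d=ray(f,u,v); return o+d*(z-o[2])/d[2]
E
python3 - <<'E'
from h import *
import pickle
for n in("scene","top"):
    f=grab_frame(n); pickle.dump(f,open(n+".pkl","wb")); cv2.imwrite(f"pics/{n}1.png",f["pixels"])
    print(n,onz(f,320,200,0),ray(f,0,0)[0])
print(sense())
E
```

```text
pics
scene [414.30316497 -56.58691282   0.        ] [1017.76561744  629.12023226 1254.98904937]
top [514.95326979 -31.86948033   0.        ] [ 335.47642762   19.64771657 1180.96493414]
{'clock': 0.1, 'qpos': array([-1.22140083e+00,  3.53613328e-01,  1.63403719e+00,  9.15112424e-06,
        1.15518189e+00, -2.38897696e-03]), 'qvel': array([ 0.00027726, -0.0012534 , -0.00293278, -0.00150494,  0.00065134,
       -0.00011174]), 'joint_efforts': array([ 1.56602666e-03, -6.06351542e+01, -3.42817891e+01,  1.66478471e-04,
        4.06037507e-03, -1.91855798e-05]), 'eef_pos': array([ 215.22728611, -586.33602582,  230.62489329]), 'tcp_rot': array([-3.14035291e+00, -1.13292251e-05,  3.51780765e-01]), 'contact_force': array([ 0.55896051, -0.14266548, -0.22903431]), 'wrist_torque': array([-0.01441831, -0.01161029,  0.00892558]), 'grasp_force': 0.0, 'opening': 0.9982711338069608}
```

View pics/top1.png

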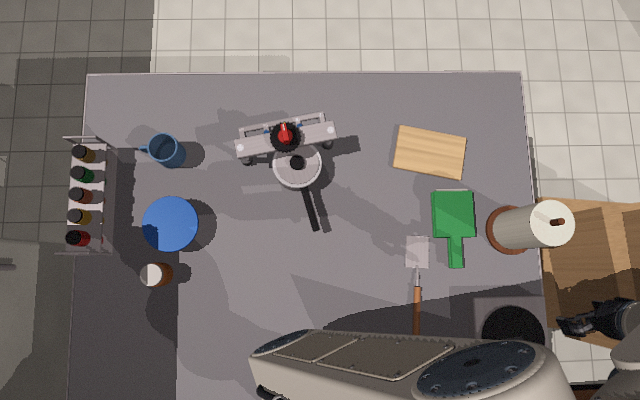

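View pics/scene1.png

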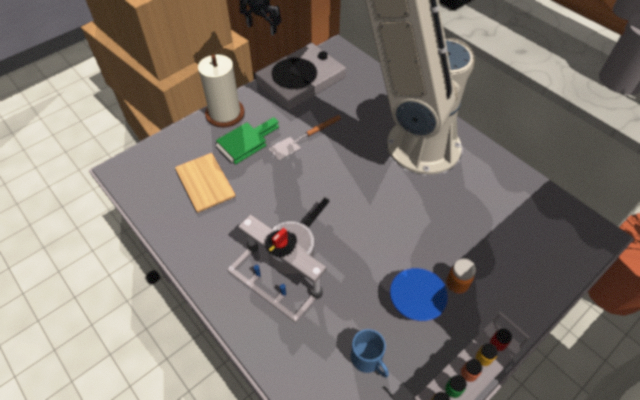

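The top view shows the pan lid around (297,166), the handle running to (315,230), the crossbar from (237,150) to (338,128), and the red knob at (285,133). The scene view shows the same, with the blue pins at (256,270) and (281,288).

Run:
```python
from h import *
import pickle
T=pickle.load(open("top.pkl","rb"));S=pickle.load(open("scene.pkl","rb"))
for n,f in(("top",T),("scene",S)):
    im=f["pixels"];h=cv2.cvtColor(im,cv2.COLOR_BGR2HSV)
    for c,m in(("red",((h[...,0]<8)|(h[...,0]>172))&(h[...,1]>170)&(h[...,2]>100)),
               ("blue",(abs(h[...,0].astype(int)-110)<12)&(h[...,1]>120)),
               ("yel",(abs(h[...,0].astype(int)-27)<6)&(h[...,1]>150)),):
        _,_,st,ce=cv2.connectedComponentsWithStats(m.astype(np.uint8))
        for s,cc in zip(st[1:],ce[1:]):
            if s[4]>3 and 200<cc[0]<350 and 90<cc[1]<310: print(n,c,s,cc.round(1),onz(f,*cc,{"red":190,"blue":25,"yel":158}[c]).round(1))
c=T["pixels"][85:245,215:365]; cv2.imwrite("pics/topc.png",cv2.resize(c,(750,800*1)[:2] if 0 else (562,600),interpolation=cv2.INTER_CUBIC))
```

```text
top red [278 123  14  20 159] [284.  134.3] [649.3  60.7 190. ]
top blue [297 124   5   3  10] [299.  124.9] [728.8  24.7  25. ]
top blue [264 130   5   3  11] [266.  131.4] [710.6 118.7  25. ]
scene red [272 229  16  19 168] [281.3 238.8] [657.7  74.3 190. ]
scene blue [254 266   6   9  37] [256.5 269.8] [716.9  22.3  25. ]
scene blue [280 285   5   9  38] [282.3 288.7] [698.4 114.   25. ]
scene yel [269 246   6   6  25] [271.3 248.3] [683.9  63.2 158. ]
```

View pics/topc.png

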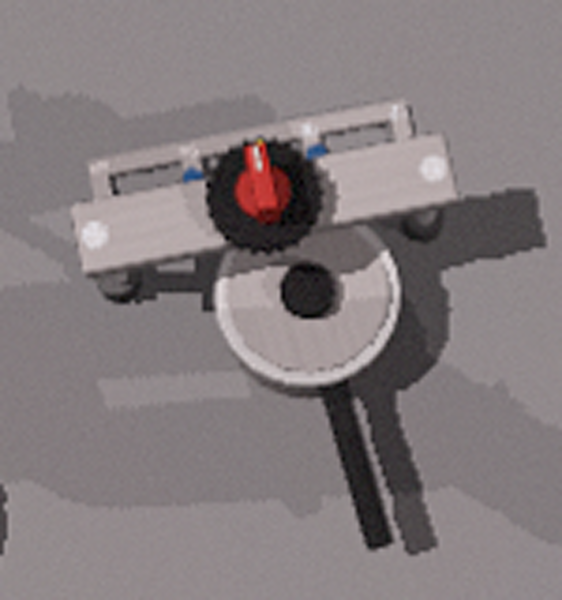

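The crop shows, in original pixels: crossbar screws at (240.1,147.7) and (330.5,129.5), ring centre at (285.7,136.5), lid button at (297.1,162.6), and the handle from (304.9,188.5) to (315.8,231.1).

Run:
```python
from h import *
import pickle
T=pickle.load(open("top.pkl","rb"))
a=onz(T,240.1,147.7,138);b=onz(T,330.5,129.5,138)
print("screws",a,b,(a+b)/2,"yaw",np.arctan2(*( (a-b)[:2]*[-1,1])))
print("ring",onz(T,285.7,136.5,158)); p=onz(T,297.1,162.6,88)
h1=onz(T,304.9,188.5,62);h2=onz(T,315.8,231.1,62);print("pan",p,h1,h2,np.arctan2(*(h1-h2)[1::-1]),np.arctan2(*(p-h2)[1::-1]))
print("red tips",onz(T,283.5,124.5,195),onz(T,286,142,195))
```

```text
screws [631.49920489 174.80472627 138.        ] [677.27991919 -56.71346683 138.        ] [654.38956204  59.04562972 138.        ] yaw 0.1952228167738915
ring [653.53636305  57.9218806  158.        ]
pan [603.02579974  30.82003333  88.        ] [537.48140043  10.93498321  62.        ] [422.11732471 -16.27925879  62.        ] 0.23166350994259619 0.2546946814567524
red tips [672.37457523  61.65749565 195.        ] [628.24155355  55.91745301 195.        ]
```

```bash
cat >> h.py <<'E'
def go(x,y,z,yaw):
    s=sense(); p=s["eef_pos"]; a=s["tcp_rot"][2]; d=np.array([x,y,z])-p
    print("t",round(s["clock"],2),"now",p.round(1),"yaw",round(a,3),"F",s["contact_force"].round(1),"open",round(s["opening"],3))
    print("spin %.3f then tool cm x %.2f y %.2f z %.2f"%(a-yaw,(d[0]*np.cos(yaw)+d[1]*np.sin(yaw))/10,(d[0]*np.sin(yaw)-d[1]*np.cos(yaw))/10,-d[2]/10))
E
R='{"x":2.1,"y":-2.65}'; echo; python3 -m jog '[{"spin":0.107},{"x":2.1,"y":-2.65},{"x":2.1,"y":-2.65},{"x":2.1,"y":-2.65},{"x":2.1,"y":-2.65},{"x":2.1,"y":-2.65},{"x":2.1,"y":-2.65},{"x":2.1,"y":-2.65},{"x":2.1,"y":-2.65},{"x":2.1,"y":-2.65},{"x":2.1,"y":-2.65},{"x":2.1,"y":-2.65},{"x":2.1,"y":-2.65},{"x":2.1,"y":-2.65},{"x":2.1,"y":-2.65},{"x":2.1,"y":-2.65},{"x":2.1,"y":-2.65},{"x":2.1,"y":-2.65},{"x":2.1,"y":-2.65},{}]'
python3 - <<'E'
from h import *
go(484,1.5,150,0.245)
f=grab_frame("wrist"); cv2.imwrite("pics/w1.png",f["pixels"]); print(np.array(f["T_tool_cam"]).round(3), f["k1"],f["camera_matrix"])
E
```

```text
t 0.1 now [ 215.2 -586.3  230.6] yaw 0.352 F [ 0.6 -0.1 -0.2] open 0.998
spin 0.107 then tool cm x 40.33 y -50.51 z 8.06
[[ 1.00000e-03 -9.49000e-01 -3.16000e-01  8.25510e+01]
 [ 1.00000e+00  1.00000e-03 -0.00000e+00  5.02000e-01]
 [ 0.00000e+00 -3.16000e-01  9.49000e-01 -1.42942e+02]
 [ 0.00000e+00  0.00000e+00  0.00000e+00  1.00000e+00]] -0.0007883681414806465 [[298.21720408   0.         320.00997109]
 [  0.         298.21720408 192.98894697]
 [  0.           0.           1.        ]]schema error: expected keys x, y, z, spin, grip
```

View pics/w1.png

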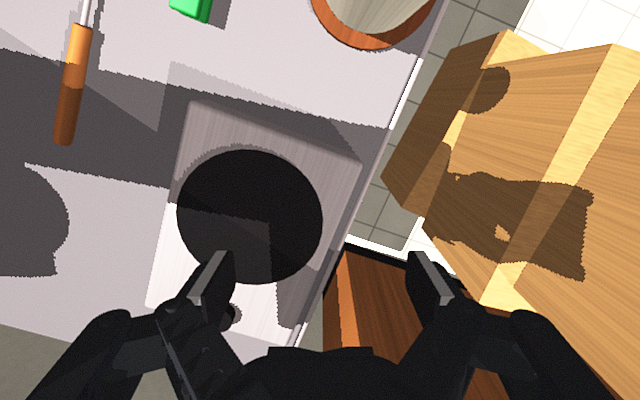

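The jog was refused because every row needs all its keys, so nothing moved. The picture only shows the hob under the gripper at its start place.

```bash
python3 -m jog '[{"x":0,"y":0,"z":0,"spin":0.107,"grip":0},{"x":2.1,"y":-2.65,"z":0,"spin":0,"grip":0},{"x":2.1,"y":-2.65,"z":0,"spin":0,"grip":0},{"x":2.1,"y":-2.65,"z":0,"spin":0,"grip":0},{"x":2.1,"y":-2.65,"z":0,"spin":0,"grip":0},{"x":2.1,"y":-2.65,"z":0,"spin":0,"grip":0},{"x":2.1,"y":-2.65,"z":0,"spin":0,"grip":0},{"x":2.1,"y":-2.65,"z":0,"spin":0,"grip":0},{"x":2.1,"y":-2.65,"z":0,"spin":0,"grip":0},{"x":2.1,"y":-2.65,"z":0,"spin":0,"grip":0},{"x":2.1,"y":-2.65,"z":0,"spin":0,"grip":0},{"x":2.1,"y":-2.65,"z":0,"spin":0,"grip":0},{"x":2.1,"y":-2.65,"z":0,"spin":0,"grip":0},{"x":2.1,"y":-2.65,"z":0,"spin":0,"grip":0},{"x":2.1,"y":-2.65,"z":0,"spin":0,"grip":0},{"x":2.1,"y":-2.65,"z":0,"spin":0,"grip":0},{"x":2.1,"y":-2.65,"z":0,"spin":0,"grip":0},{"x":2.1,"y":-2.65,"z":0,"spin":0,"grip":0},{"x":0,"y":0,"z":0,"spin":0,"grip":0},{"x":0,"y":0,"z":0,"spin":0,"grip":0}]'
cat >> h.py <<'E'
def wrist(name=None):
    "wrist frame with rvec/tvec filled in from the measured pose"
    from scipy.spatial.transform import Rotation as Ro
    s=sense(); f=grab_frame("wrist"); M=np.eye(4); M[:3,:3]=Ro.from_euler("xyz",s["tcp_rot"]).as_matrix(); M[:3,3]=s["eef_pos"]
    C=np.linalg.inv(M@np.array(f["T_tool_cam"])); f["rvec"]=cv2.Rodrigues(C[:3,:3])[0]; f["tvec"]=C[:3,3]
    if name: cv2.imwrite(name,f["pixels"])
    return f
E
python3 - <<'E'
from h import *
import pickle
go(484,1.5,150,0.245)
f=wrist("pics/w2.png"); pickle.dump(f,open("w2.pkl","wb"))
E
```

```text
clock: 1.82
eef_pos: [452.8, -61.7, 231.1]
tcp_rot: [-3.142, 0.0, 0.248]
contact_force: [0.2, -0.7, -0.1]
opening: 1.002
grasp_force: 0.0
t 1.82 now [452.8 -61.7 231.1] yaw 0.248 F [ 0.2 -0.7 -0.1] open 1.002
spin 0.003 then tool cm x 4.56 y -5.38 z 8.11
```

View pics/w2.png

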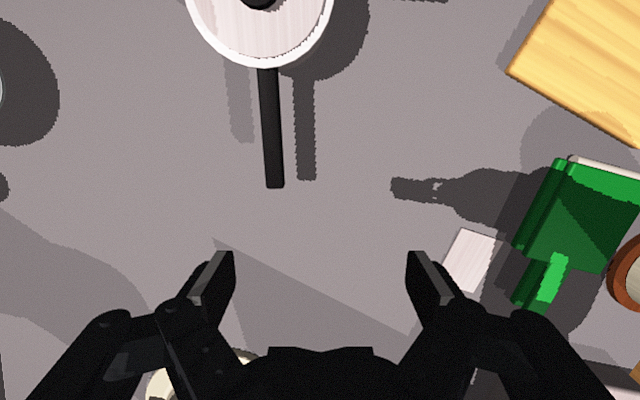

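The wrist view shows the handle's top face from (267,75) near the lid to (275,187) at its tip, clear of everything else.

Run:
```python
from h import *
import pickle
f=pickle.load(open("w2.pkl","rb"))
a=onz(f,268,78,62);b=onz(f,275.5,187,62);y=np.arctan2(*(a-b)[1::-1]);u=np.array([np.cos(y),np.sin(y)])
c=b[:2]+u*189; g=b[:2]+u*(189-122)
print(a,b,"yaw",y,"pan",c,"grasp",g)
go(g[0],g[1],36,y)
```

```text
[534.35416475  11.19214118  62.        ] [426.73011035 -18.30096801  62.        ] yaw 0.26747187423776775 pan [609.00967601  31.65060798] grasp [491.34773415  -0.59326647]
t 1.87 now [452.3 -62.8 231.1] yaw 0.247 F [ 0.4  0.1 -0.1] open 1.001
spin -0.021 then tool cm x 5.41 y -4.97 z 19.51
```

```bash
python3 -m jog '[{"x":1.35,"y":-1.25,"z":0,"spin":-0.02,"grip":0},{"x":1.35,"y":-1.25,"z":1,"spin":0,"grip":0},{"x":1.35,"y":-1.25,"z":2,"spin":0,"grip":0},{"x":1.35,"y":-1.25,"z":3,"spin":0,"grip":0},{"x":0,"y":0,"z":3,"spin":0,"grip":0},{"x":0,"y":0,"z":3,"spin":0,"grip":0},{"x":0,"y":0,"z":3,"spin":0,"grip":0},{"x":0,"y":0,"z":2.5,"spin":0,"grip":0},{"x":0,"y":0,"z":1.5,"spin":0,"grip":0},{"x":0,"y":0,"z":0.5,"spin":0,"grip":0},{"x":0,"y":0,"z":0,"spin":0,"grip":0},{"x":0,"y":0,"z":0,"spin":0,"grip":0}]'
python3 -c "
from h import *
go(491,-0.6,36,.267); wrist('pics/w3.png')"
```

```text
clock: 2.87
eef_pos: [492.1, -1.8, 36.8]
tcp_rot: [3.141, -0.0, 0.264]
contact_force: [-0.8, 0.1, -0.2]
opening: 0.998
grasp_force: 0.0
t 2.87 now [492.1  -1.8  36.8] yaw 0.264 F [-0.8  0.1 -0.2] open 0.998
spin -0.003 then tool cm x -0.07 y -0.14 z 0.08
```

View pics/w3.png

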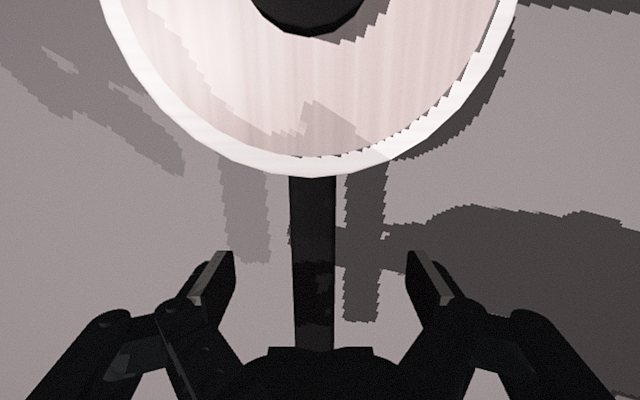

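The handle lies almost centred between the open fingers (columns 290-335) and straight along the tool. I'll close on it.

```bash
python3 -m jog '[{"x":0,"y":-0.15,"z":0,"spin":0,"grip":0},{"x":0,"y":0,"z":0,"spin":0,"grip":0.9},{"x":0,"y":0,"z":0,"spin":0,"grip":0.9},{"x":0,"y":0,"z":0,"spin":0,"grip":0.9},{"x":0,"y":0,"z":0,"spin":0,"grip":0.9},{"x":0,"y":0,"z":0,"spin":0,"grip":0.9},{"x":0,"y":0,"z":0,"spin":0,"grip":0.9},{"x":0,"y":0,"z":0,"spin":0,"grip":0.9},{"x":0,"y":0,"z":0,"spin":0,"grip":0.9},{"x":0,"y":0,"z":0,"spin":0,"grip":0.9}]' 30
python3 - <<'E'
from h import *
import pickle
s=sense();p=s["eef_pos"];a=s["tcp_rot"][2]
# fresh pan centre: midpoint of lid rim not in view, so use button+tip average along handle line
y=0.197; B=np.array([653,58.]); u=np.array([np.cos(a),np.sin(a)])
L=(np.array([606.5,31.3])-p[:2])@u; print("L",L)
t=B-np.array([np.cos(y),np.sin(y)])*(20+L); go(t[0],t[1],p[2],y); print(s["grasp_force"])
E
```

```text
clock: 3.75
eef_pos: [491.5, 0.6, 36.5]
tcp_rot: [-3.142, 0.0, 0.265]
contact_force: [-1.3, 1.6, 5.5]
opening: 0.229
grasp_force: 33.8
L 119.01694354301675
t 3.75 now [491.5   0.6  36.5] yaw 0.265 F [-1.3  1.6  5.5] open 0.229
spin 0.068 then tool cm x 3.06 y -2.46 z -0.00
33.78196656703949
```

```bash
python3 -m jog '[{"x":0.2,"y":-0.16,"z":0,"spin":0.004,"grip":0.9},{"x":0.36,"y":-0.28,"z":0,"spin":0.008,"grip":0.9},{"x":0.36,"y":-0.29,"z":0,"spin":0.008,"grip":0.9},{"x":0.36,"y":-0.29,"z":0,"spin":0.008,"grip":0.9},{"x":0.36,"y":-0.29,"z":0,"spin":0.008,"grip":0.9},{"x":0.36,"y":-0.29,"z":0,"spin":0.008,"grip":0.9},{"x":0.36,"y":-0.29,"z":0,"spin":0.008,"grip":0.9},{"x":0.36,"y":-0.29,"z":0,"spin":0.008,"grip":0.9},{"x":0.3,"y":-0.23,"z":0,"spin":0.007,"grip":0.9},{"x":0,"y":0,"z":0,"spin":0,"grip":0.9},{"x":0,"y":0,"z":0,"spin":0,"grip":0.9}]'
python3 - <<'E'
from h import *
import pickle
go(517,30.5,36.5,.197)
for n in("top","scene"):
    f=grab_frame(n); pickle.dump(f,open(n+"2.pkl","wb"))
    if n=="scene": c=f["pixels"][180:320,210:350]
    else: d=f["pixels"][95:235,225:365]
cv2.imwrite("pics/both.png",cv2.resize(np.hstack([c,d]),(800,400),interpolation=cv2.INTER_CUBIC))
E
```

```text
clock: 4.67
eef_pos: [512.2, 30.1, 36.4]
tcp_rot: [-3.142, 0.006, 0.197]
contact_force: [-12.6, -6.7, 18.2]
opening: 0.224
grasp_force: 35.5
t 4.67 now [512.2  30.1  36.4] yaw 0.197 F [-12.6  -6.7  18.2] open 0.224
spin 0.000 then tool cm x 0.47 y 0.06 z -0.01
```

View pics/both.png

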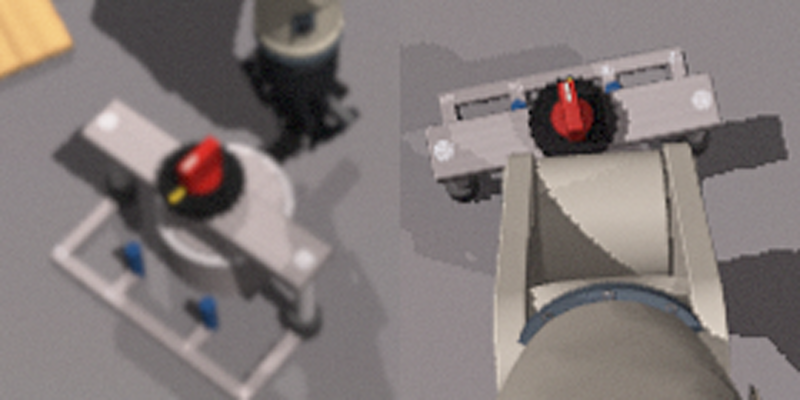

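The scene crop shows the pan partly under the crossbar with the knob and its yellow mark untouched. The pan is still short of the pins, which stand clear. The tool is pressing down on the handle with 18 N, so I'll relieve that by rising slightly before pushing on.

```bash
python3 -m jog '[{"x":-0.1,"y":0,"z":-0.05,"spin":0,"grip":0.9},{"x":0,"y":0,"z":0,"spin":0,"grip":0.9},{"x":0,"y":0,"z":0,"spin":0,"grip":0.9}]'
python3 -m jog '[{"x":-0.1,"y":0,"z":-0.05,"spin":0,"grip":0.9},{"x":0,"y":0,"z":0,"spin":0,"grip":0.9},{"x":0,"y":0,"z":0,"spin":0,"grip":0.9}]'
```

```text
clock: 5.02
eef_pos: [512.8, 30.4, 36.5]
tcp_rot: [-3.142, 0.003, 0.197]
contact_force: [-6.2, -3.6, 5.4]
opening: 0.225
grasp_force: 33.8
clock: 5.27
eef_pos: [513.0, 30.5, 37.0]
tcp_rot: [-3.142, 0.001, 0.198]
contact_force: [-3.0, -2.2, -2.1]
opening: 0.229
grasp_force: 32.9
```

```bash
python3 -m jog '[{"x":0.1,"y":0,"z":0,"spin":0,"grip":0.9},{"x":0.1,"y":0,"z":0,"spin":0,"grip":0.9},{"x":0.1,"y":0,"z":0,"spin":0,"grip":0.9},{"x":0.1,"y":0,"z":0,"spin":0,"grip":0.9}]'
python3 -m jog '[{"x":0.1,"y":0,"z":0,"spin":0,"grip":0.9},{"x":0.1,"y":0,"z":0,"spin":0,"grip":0.9},{"x":0.1,"y":0,"z":0,"spin":0,"grip":0.9},{"x":0.1,"y":0,"z":0,"spin":0,"grip":0.9}]'
```

```text
clock: 5.6
eef_pos: [517.0, 31.5, 37.1]
tcp_rot: [-3.141, 0.001, 0.198]
contact_force: [-2.2, -0.7, -1.1]
opening: 0.227
grasp_force: 32.9
clock: 5.93
eef_pos: [521.2, 32.3, 37.3]
tcp_rot: [-3.142, 0.0, 0.198]
contact_force: [-3.1, -0.8, -1.8]
opening: 0.227
grasp_force: 32.8
```

```bash
python3 -m jog '[{"x":0.1,"y":0,"z":0,"spin":0,"grip":0.9},{"x":0.1,"y":0,"z":0,"spin":0,"grip":0.9},{"x":0.1,"y":0,"z":0,"spin":0,"grip":0.9},{"x":0.1,"y":0,"z":0,"spin":0,"grip":0.9},{"x":0.1,"y":0,"z":0,"spin":0,"grip":0.9},{"x":0.1,"y":0,"z":0,"spin":0,"grip":0.9}]'
python3 -m jog '[{"x":0.05,"y":0,"z":0,"spin":0,"grip":0.9},{"x":0.05,"y":0,"z":0,"spin":0,"grip":0.9},{"x":0.05,"y":0,"z":0,"spin":0,"grip":0.9},{"x":0.05,"y":0,"z":0,"spin":0,"grip":0.9}]'
python3 -c "
from h import *
print(sense()['wrist_torque'])"
python3 -m jog '[{"x":0.05,"y":0,"z":0,"spin":0,"grip":0.9},{"x":0.05,"y":0,"z":0,"spin":0,"grip":0.9},{"x":0.05,"y":0,"z":0,"spin":0,"grip":0.9}]'
python3 -c "
from h import *
print(sense()['wrist_torque'])"
```

```text
clock: 6.43
eef_pos: [527.1, 33.4, 37.3]
tcp_rot: [3.142, -0.0, 0.198]
contact_force: [-3.3, -0.8, -1.1]
opening: 0.224
grasp_force: 32.8
clock: 6.77
eef_pos: [528.9, 33.7, 37.3]
tcp_rot: [-3.142, 0.0, 0.198]
contact_force: [-2.8, -0.4, -2.2]
opening: 0.225
grasp_force: 32.8
[-0.06170765  0.58811259 -0.01074411]
clock: 7.02
eef_pos: [530.5, 34.0, 37.3]
tcp_rot: [-3.142, -0.0, 0.198]
contact_force: [-3.5, -0.6, -1.6]
opening: 0.228
grasp_force: 32.8
[-0.10790572  0.59251396  0.0106318 ]
```

```bash
python3 -m jog '[{"x":0.06,"y":0,"z":0,"spin":0,"grip":0.9},{"x":0.06,"y":0,"z":0,"spin":0,"grip":0.9},{"x":0.06,"y":0,"z":0,"spin":0,"grip":0.9}]'
python3 -m jog '[{"x":0.05,"y":0,"z":0,"spin":0,"grip":0.9},{"x":0.05,"y":0,"z":0,"spin":0,"grip":0.9}]'
python3 -c "
from h import *
print(sense()['wrist_torque'])"
python3 -m jog '[{"x":0.05,"y":0,"z":0,"spin":0,"grip":0.9},{"x":0.05,"y":0,"z":0,"spin":0,"grip":0.9}]'
python3 -c "
from h import *
print(sense()['wrist_torque'])"
```

```text
clock: 7.27
eef_pos: [532.3, 34.4, 37.3]
tcp_rot: [-3.142, -0.0, 0.198]
contact_force: [-3.2, 0.1, -1.9]
opening: 0.22
grasp_force: 32.8
clock: 7.43
eef_pos: [533.2, 34.6, 37.3]
tcp_rot: [-3.142, 0.0, 0.198]
contact_force: [-2.7, -0.7, -0.7]
opening: 0.224
grasp_force: 32.8
[-1.02274414e-01  5.08850569e-01  1.74204466e-04]
clock: 7.6
eef_pos: [534.2, 34.8, 37.3]
tcp_rot: [3.142, 0.0, 0.198]
contact_force: [-2.7, -0.2, -1.9]
opening: 0.225
grasp_force: 32.8
[-0.09414451  0.55787009  0.01004064]
```

```bash
for i in 1; do python3 -m jog '[{"x":0.05,"y":0,"z":0,"spin":0,"grip":0.9},{"x":0.05,"y":0,"z":0,"spin":0,"grip":0.9}]'; done
python3 -m jog '[{"x":0.05,"y":0,"z":0,"spin":0,"grip":0.9},{"x":0.05,"y":0,"z":0,"spin":0,"grip":0.9}]'
python3 -c "
from h import *
print(sense()['wrist_torque'])"
python3 -m jog '[{"x":0.05,"y":0,"z":0,"spin":0,"grip":0.9},{"x":0.05,"y":0,"z":0,"spin":0,"grip":0.9}]'
python3 -c "
from h import *
print(sense()['wrist_torque'])"
```

```text
clock: 7.77
eef_pos: [535.2, 35.0, 37.3]
tcp_rot: [-3.142, 0.0, 0.198]
contact_force: [-2.6, -0.7, -2.0]
opening: 0.228
grasp_force: 32.8
clock: 7.93
eef_pos: [536.1, 35.2, 37.3]
tcp_rot: [3.142, 0.0, 0.198]
contact_force: [-3.0, 0.2, -2.1]
opening: 0.228
grasp_force: 32.8
[-0.0895825   0.50085466  0.00332735]
clock: 8.1
eef_pos: [537.1, 35.4, 37.3]
tcp_rot: [-3.142, 0.0, 0.198]
contact_force: [-2.7, -0.2, -3.0]
opening: 0.221
grasp_force: 32.8
[-0.06016076  0.56202777  0.00983161]
```

```bash
python3 -m jog '[{"x":0.05,"y":0,"z":0,"spin":0,"grip":0.9},{"x":0.05,"y":0,"z":0,"spin":0,"grip":0.9}]'
python3 -m jog '[{"x":0.05,"y":0,"z":0,"spin":0,"grip":0.9},{"x":0.05,"y":0,"z":0,"spin":0,"grip":0.9}]'
python3 -c "
from h import *
print(sense()['wrist_torque'])"
python3 -m jog '[{"x":0.05,"y":0,"z":0,"spin":0,"grip":0.9},{"x":0.05,"y":0,"z":0,"spin":0,"grip":0.9}]'
python3 -c "
from h import *
print(sense()['wrist_torque'])
import pickle
f=grab_frame('scene'); pickle.dump(f,open('s3.pkl','wb')); cv2.imwrite('pics/s3.png',cv2.resize(f['pixels'][200:310,220:350],(780,600) if 0 else (709,600),interpolation=cv2.INTER_CUBIC))"
```

```text
clock: 8.27
eef_pos: [537.6, 35.5, 37.2]
tcp_rot: [-3.141, 0.001, 0.198]
contact_force: [-5.2, -1.2, -0.7]
opening: 0.227
grasp_force: 32.9
clock: 8.43
eef_pos: [537.7, 35.7, 37.0]
tcp_rot: [-3.141, 0.003, 0.198]
contact_force: [-7.1, -0.3, 0.4]
opening: 0.229
grasp_force: 33.1
[-0.160903    1.1879474  -0.07574901]
clock: 8.6
eef_pos: [537.8, 35.8, 36.8]
tcp_rot: [-3.141, 0.004, 0.198]
contact_force: [-9.9, -1.0, 1.7]
opening: 0.227
grasp_force: 33.3
[-0.17139141  1.54235722 -0.14270759]
```

View pics/s3.png

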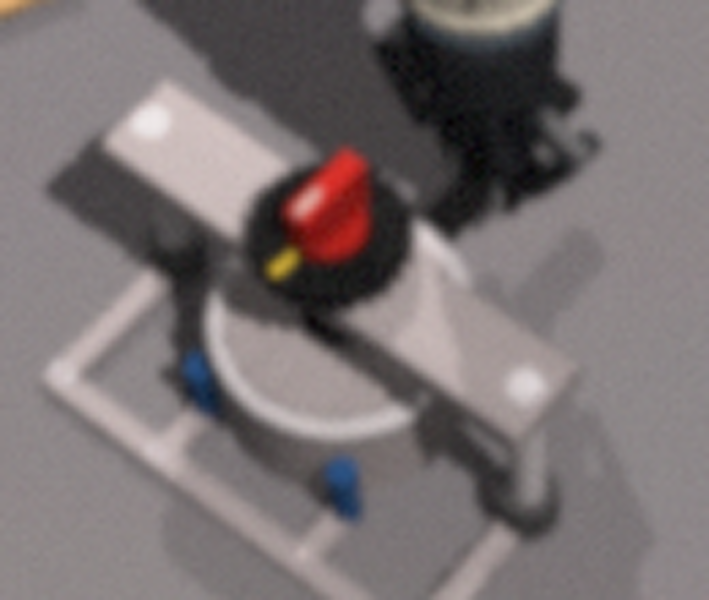

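The scene crop shows the lid rim up against both pins, at about (205,380) and (340,475) in the crop, with the yellow mark unmoved. I'll nudge sideways to check that both pins are touching.

```bash
python3 -m jog '[{"x":0,"y":0.1,"z":0,"spin":0,"grip":0.9},{"x":0,"y":0.05,"z":0,"spin":0,"grip":0.9},{"x":0,"y":0,"z":0,"spin":0,"grip":0.9}]'
python3 -c "
from h import *
print(sense()['wrist_torque'])"
python3 -m jog '[{"x":0,"y":-0.1,"z":0,"spin":0,"grip":0.9},{"x":0,"y":-0.1,"z":0,"spin":0,"grip":0.9},{"x":0,"y":-0.1,"z":0,"spin":0,"grip":0.9},{"x":0,"y":0,"z":0,"spin":0,"grip":0.9}]'
python3 -c "
from h import *
print(sense()['wrist_torque'])"
```

```text
clock: 8.9
eef_pos: [538.0, 34.6, 36.7]
tcp_rot: [-3.141, 0.004, 0.198]
contact_force: [-9.1, 0.4, 1.3]
opening: 0.227
grasp_force: 33.2
[0.24182272 1.41186098 0.25699803]
clock: 9.23
eef_pos: [538.0, 37.2, 36.9]
tcp_rot: [-3.141, 0.003, 0.197]
contact_force: [-7.9, -3.3, 0.3]
opening: 0.227
grasp_force: 33.2
[-0.46420478  1.23954637 -0.45035452]
```

```bash
python3 -m jog '[{"x":-0.05,"y":0.1,"z":0,"spin":0,"grip":0.9},{"x":-0.05,"y":0.06,"z":0,"spin":0,"grip":0.9},{"x":0,"y":0,"z":0,"spin":0,"grip":0.9}]'
python3 -m jog '[{"x":0,"y":0,"z":0,"spin":0,"grip":0.6},{"x":0,"y":0,"z":0,"spin":0,"grip":0.3},{"x":0,"y":0,"z":0,"spin":0,"grip":0},{"x":0,"y":0,"z":0,"spin":0,"grip":0},{"x":0,"y":0,"z":0,"spin":0,"grip":0},{"x":0,"y":0,"z":0,"spin":0,"grip":0},{"x":0,"y":0,"z":0,"spin":0,"grip":0},{"x":0,"y":0,"z":-1,"spin":0,"grip":0},{"x":0,"y":0,"z":-3,"spin":0,"grip":0},{"x":-2,"y":0,"z":-4,"spin":0,"grip":0},{"x":-2,"y":0,"z":-4,"spin":0,"grip":0},{"x":-2,"y":0,"z":-4,"spin":0,"grip":0},{"x":0,"y":0,"z":-4,"spin":0,"grip":0},{"x":0,"y":0,"z":-4,"spin":0,"grip":0},{"x":0,"y":0,"z":-3,"spin":0,"grip":0},{"x":0,"y":0,"z":0,"spin":0,"grip":0},{"x":0,"y":0,"z":0,"spin":0,"grip":0}]'
python3 - <<'E'
from h import *
import pickle
go(653,58,260,0.2)
f=wrist("pics/w4.png"); pickle.dump(f,open("w4.pkl","wb"))
E
```

```text
clock: 9.48
eef_pos: [538.2, 35.7, 37.1]
tcp_rot: [-3.141, 0.002, 0.198]
contact_force: [-6.1, 0.4, -0.9]
opening: 0.229
grasp_force: 33.0
clock: 10.9
eef_pos: [485.1, 24.7, 301.6]
tcp_rot: [3.141, -0.005, 0.198]
contact_force: [-0.2, 0.3, -0.9]
opening: 1.0
grasp_force: 0.0
t 10.9 now [485.1  24.7 301.6] yaw 0.198 F [-0.2  0.3 -0.9] open 1.0
spin -0.002 then tool cm x 17.12 y 0.07 z 4.16
```

View pics/w4.png

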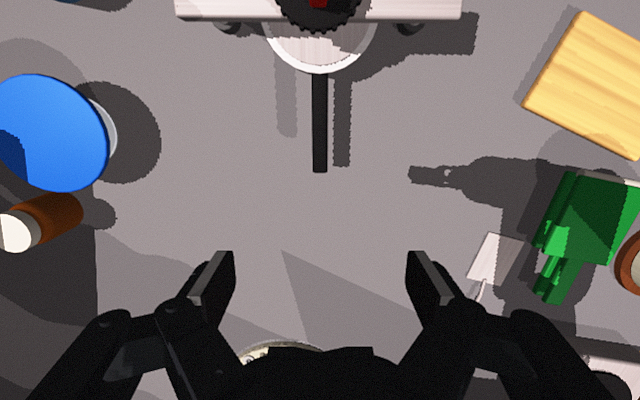

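The wrist view shows the released handle straight along the bed at (320,70-172), the pan seated under the bar, and nothing disturbed. Next I'll move over the knob.

```bash
cat >> h.py <<'E'
def knob(f):
    im=f["pixels"];h=cv2.cvtColor(im,cv2.COLOR_BGR2HSV); H=h[...,0].astype(int); out={}
    red=(((H<9)|(H>171))&(h[...,1]>150)&(h[...,2]>60)).astype(np.uint8)
    n,l,st,ce=cv2.connectedComponentsWithStats(red); i=1+np.argmax(st[1:,4]*(abs(ce[1:,0]-320)<150)*(ce[1:,1]<330))
    r=cv2.minAreaRect(np.argwhere(l==i)[:,::-1].astype(np.float32)); out["red"]=r; out["V"]=np.percentile(h[...,2][l==i],[5,25,50,75,95])
    out["bbox"]=st[i]
    y=((abs(H-27)<7)&(h[...,1]>140)&(h[...,2]>100)).astype(np.uint8)
    n,l2,s2,c2=cv2.connectedComponentsWithStats(y); c=ce[i]
    out["yel"]=[(c2[k].round(1),s2[k][4]) for k in range(1,n) if s2[k][4]>5 and np.hypot(*(c2[k]-c))<120]
    return out
E
python3 -m jog '[{"x":1.5,"y":0,"z":0,"spin":0,"grip":0},{"x":3,"y":0,"z":0,"spin":0,"grip":0},{"x":3,"y":0,"z":0,"spin":0,"grip":0},{"x":3,"y":0,"z":0,"spin":0,"grip":0},{"x":2.5,"y":0,"z":0,"spin":0,"grip":0},{"x":0,"y":0,"z":0,"spin":0,"grip":0},{"x":0,"y":0,"z":0,"spin":0,"grip":0}]'
python3 - <<'E'
from h import *
import pickle
f=wrist();pickle.dump(f,open("k1.pkl","wb"));print(knob(f)); print(sense()["qpos"])
E
python3 -m jog '[{"x":2,"y":0,"z":0,"spin":0,"grip":0},{"x":2,"y":0,"z":0,"spin":0,"grip":0},{"x":0,"y":0,"z":0,"spin":0,"grip":0},{"x":0,"y":0,"z":0,"spin":0,"grip":0}]'
python3 - <<'E'
from h import *
import pickle
f=wrist();pickle.dump(f,open("k2.pkl","wb"));print(knob(f)); 
g=pickle.load(open("k1.pkl","rb"))
c=lambda f:cv2.resize(f["pixels"][60:300,220:420],(500,600),interpolation=cv2.INTER_CUBIC)
cv2.imwrite("pics/k.png",cv2.resize(np.hstack([c(g),c(f)]),(800,480)))
E
```

```text
clock: 11.53
eef_pos: [611.2, 50.3, 296.5]
tcp_rot: [-3.141, 0.004, 0.198]
contact_force: [-1.5, 0.4, 1.1]
opening: 0.998
grasp_force: 0.0
{'red': ((316.708740234375, 138.90818786621094), (39.468563079833984, 54.99842071533203), 24.623565673828125), 'V': array([108., 134., 228., 241., 246.]), 'bbox': array([ 299,  111,   40,   57, 1448], dtype=int32), 'yel': [(array([323. , 102.8]), np.int32(93))]}
[ 7.95312918e-02  2.82131166e-01  1.58436183e+00 -5.55292366e-05
  1.27923259e+00  1.45237847e+00]
clock: 11.92
eef_pos: [649.9, 57.9, 298.3]
tcp_rot: [-3.141, 0.002, 0.198]
contact_force: [-0.3, -0.6, 0.9]
opening: 0.999
grasp_force: 0.0
{'red': ((318.5, 182.0), (54.0, 37.0), 90.0), 'V': array([ 81., 125., 225., 240., 246.]), 'bbox': array([ 300,  155,   38,   55, 1336], dtype=int32), 'yel': [(array([322.5, 146.4]), np.int32(83))]}
```

View pics/k.png

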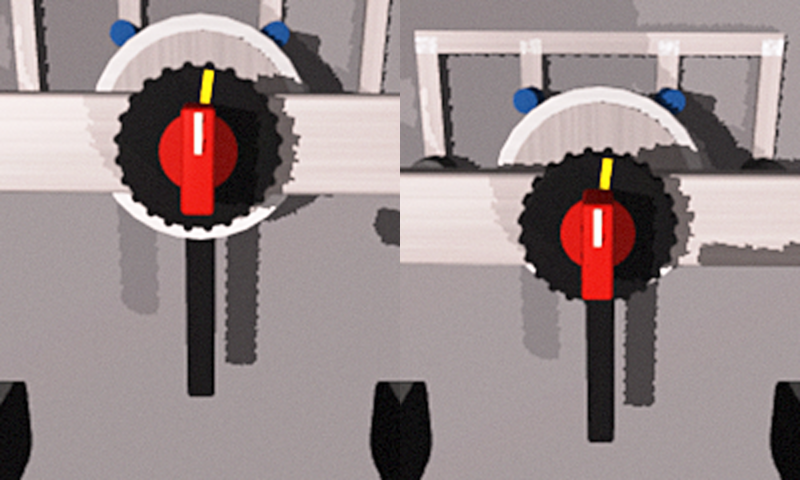

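This view shows the lid rim against both pins and the handle on the axis. The red bar's top face is nearly aligned with the tool's x axis, centred at about (319,140.8) in the first picture and (319,185.7) in the second. The yellow mark is at (323,103).

Run:
```python
from h import *
import pickle
g=pickle.load(open("k1.pkl","rb"));f=pickle.load(open("k2.pkl","rb"))
def tri(a,b):
    (o1,d1),(o2,d2)=ray(g,*a),ray(f,*b); t=np.linalg.lstsq(np.c_[d1,-d2],o2-o1,rcond=None)[0]; return (o1+d1*t[0]+o2+d2*t[1])/2
print("top",tri((319,140.8),(319,185.7)),"yel",tri((323,102.8),(322.5,146.4)))
for z in(195,):print(onz(g,319,140.8,z),onz(f,319,185.7,z))
a=onz(g,319,114,195);b=onz(g,319,167.5,195);print("len",np.linalg.norm(a-b),"yaw",np.arctan2(*(a-b)[1::-1]))
for q in((g,323,102.8),(f,322.5,146.4)): print("yel158",onz(*q,158))
c=onz(f,319,185.7,195); print("centre bed vs 653,58:",c)
go(c[0],c[1],168,.198)
```

```text
top [655.11283821  59.71597729 190.00702402] yel [684.46172052  62.18677498 158.10902541]
[655.85254117  59.93780011 195.        ] [656.64584078  59.90580557 195.        ]
len 43.52199265162536 yaw 0.19757138359522075
yel158 [684.46539748  62.1493283  158.        ]
yel158 [684.43676757  62.21816765 158.        ]
centre bed vs 653,58: [656.64584078  59.90580557 195.        ]
t 11.97 now [649.5  57.8 298.4] yaw 0.198 F [ 0.1  0.2 -0.6] open 0.999
spin -0.000 then tool cm x 0.74 y -0.07 z 13.04
```

```bash
python3 -m jog '[{"x":0.65,"y":-0.08,"z":0,"spin":0,"grip":0},{"x":0,"y":0,"z":0,"spin":-0.12,"grip":0},{"x":0,"y":0,"z":0,"spin":-0.12,"grip":0},{"x":0,"y":0,"z":0,"spin":-0.12,"grip":0},{"x":0,"y":0,"z":0,"spin":-0.12,"grip":0},{"x":0,"y":0,"z":0,"spin":-0.12,"grip":0},{"x":0,"y":0,"z":0,"spin":-0.12,"grip":0},{"x":0,"y":0,"z":0,"spin":-0.12,"grip":0},{"x":0,"y":0,"z":0,"spin":-0.12,"grip":0},{"x":0,"y":0,"z":0,"spin":-0.12,"grip":0},{"x":0,"y":0,"z":0,"spin":-0.12,"grip":0},{"x":0,"y":0,"z":0,"spin":-0.12,"grip":0},{"x":0,"y":0,"z":0,"spin":-0.12,"grip":0},{"x":0,"y":0,"z":0,"spin":-0.12,"grip":0}]'
python3 -m jog '[{"x":0,"y":0,"z":0,"spin":-0.12,"grip":0},{"x":0,"y":0,"z":0,"spin":-0.12,"grip":0},{"x":0,"y":0,"z":0,"spin":-0.12,"grip":0},{"x":0,"y":0,"z":0,"spin":-0.12,"grip":0},{"x":0,"y":0,"z":0,"spin":-0.12,"grip":0},{"x":0,"y":0,"z":0,"spin":-0.12,"grip":0},{"x":0,"y":0,"z":0,"spin":-0.12,"grip":0},{"x":0,"y":0,"z":0,"spin":-0.12,"grip":0},{"x":0,"y":0,"z":0,"spin":-0.12,"grip":0},{"x":0,"y":0,"z":0,"spin":-0.12,"grip":0},{"x":0,"y":0,"z":0,"spin":-0.12,"grip":0},{"x":0,"y":0,"z":0,"spin":-0.12,"grip":0},{"x":0,"y":0,"z":0,"spin":-0.12,"grip":0},{"x":0,"y":0,"z":0,"spin":-0.021,"grip":0},{"x":0,"y":0,"z":0,"spin":0,"grip":0},{"x":0,"y":0,"z":0,"spin":0,"grip":0}]'
python3 - <<'E'
from h import *
go(655.7,59.9,168,.198-np.pi); print(sense()["qpos"][5])
f=wrist(); k=knob(f); print(k); u,v=k["red"][0]; print(onz(f,u,v,192))
E
```

```text
clock: 13.13
eef_pos: [656.6, 60.0, 299.3]
tcp_rot: [-3.141, -0.0, 1.764]
contact_force: [0.3, 0.2, -0.2]
opening: 1.0
grasp_force: 0.0
clock: 14.47
eef_pos: [656.9, 60.1, 299.2]
tcp_rot: [3.142, -0.0, -2.948]
contact_force: [0.2, 0.5, -0.5]
opening: 1.002
grasp_force: 0.0
t 14.47 now [656.9  60.1 299.2] yaw -2.948 F [ 0.2  0.5 -0.5] open 1.002
spin -0.004 then tool cm x 0.12 y 0.00 z 13.12
-1.675388844138574
{'red': ((321.0, 184.0), (54.0, 36.0), 90.0), 'V': array([ 82.  , 111.25, 210.  , 231.  , 237.  ]), 'bbox': array([ 303,  157,   37,   55, 1314], dtype=int32), 'yel': []}
[651.94644488  59.86949287 192.        ]
```

```bash
python3 -m jog '[{"x":0.2,"y":0,"z":1,"spin":-0.004,"grip":0},{"x":0,"y":0,"z":3,"spin":0,"grip":0},{"x":0,"y":0,"z":3,"spin":0,"grip":0},{"x":0,"y":0,"z":2.5,"spin":0,"grip":0},{"x":0,"y":0,"z":1.5,"spin":0,"grip":0},{"x":0,"y":0,"z":1,"spin":0,"grip":0},{"x":0,"y":0,"z":0.5,"spin":0,"grip":0},{"x":0,"y":0,"z":0,"spin":0,"grip":0},{"x":0,"y":0,"z":0,"spin":0,"grip":0}]'
python3 - <<'E'
from h import *
go(654.9,59.8,168,.198-np.pi)
f=wrist(); k=knob(f); print(k)
E
```

```text
clock: 15.27
eef_pos: [655.7, 59.8, 174.7]
tcp_rot: [-3.142, 0.001, -2.941]
contact_force: [-1.1, 0.8, 0.1]
opening: 1.001
grasp_force: 0.0
t 15.27 now [655.7  59.8 174.7] yaw -2.941 F [-1.1  0.8  0.1] open 1.001
spin 0.003 then tool cm x 0.07 y 0.01 z 0.67
{'red': ((321.0, 254.5), (103.0, 62.0), 90.0), 'V': array([ 86.  , 105.  , 131.5 , 136.  , 245.75]), 'bbox': array([ 290,  203,   63,  104, 3946], dtype=int32), 'yel': []}
```

```bash
python3 -m jog '[{"x":0.07,"y":0,"z":0.5,"spin":0.003,"grip":0},{"x":0,"y":0,"z":0,"spin":0,"grip":0},{"x":0,"y":0,"z":0,"spin":0,"grip":0.5},{"x":0,"y":0,"z":0,"spin":0,"grip":0.95},{"x":0,"y":0,"z":0,"spin":0,"grip":0.95},{"x":0,"y":0,"z":0,"spin":0,"grip":0.95},{"x":0,"y":0,"z":0,"spin":0,"grip":0.95},{"x":0,"y":0,"z":0,"spin":0,"grip":0.95},{"x":0,"y":0,"z":0,"spin":0,"grip":0.95},{"x":0,"y":0,"z":0,"spin":0,"grip":0.95},{"x":0,"y":0,"z":0,"spin":0,"grip":0.95},{"x":0,"y":0,"z":0,"spin":0,"grip":0.95}]' 70
cat >> h.py <<'E'
def tq():
    w=[]; s=sense(); print("yaw %.3f"%s["tcp_rot"][2],"tau",s["wrist_torque"].round(3),"q6",s["qpos"][5].round(3))
E
python3 -c "
from h import *
tq()"
```

```text
clock: 16.32
eef_pos: [654.5, 60.2, 169.4]
tcp_rot: [3.141, 0.0, -2.944]
contact_force: [-3.1, 4.6, 5.0]
opening: 0.147
grasp_force: 69.2
yaw -2.944 tau [ 0.727  0.434 -0.294] q6 -1.68
```

```bash
Q='python3 -c "from h import *;tq()"'
python3 -m jog '[{"x":0,"y":0,"z":-0.04,"spin":0.03,"grip":0.95},{"x":0,"y":0,"z":0,"spin":0.03,"grip":0.95}]'; eval $Q
python3 -m jog '[{"x":0,"y":0,"z":0,"spin":0.03,"grip":0.95},{"x":0,"y":0,"z":0,"spin":0.03,"grip":0.95}]'|grep force; eval $Q
python3 -m jog '[{"x":0,"y":0,"z":0,"spin":0.03,"grip":0.95},{"x":0,"y":0,"z":0,"spin":0.03,"grip":0.95}]'|grep force; eval $Q
python3 -m jog '[{"x":0,"y":0,"z":0,"spin":0.03,"grip":0.95},{"x":0,"y":0,"z":0,"spin":0.03,"grip":0.95}]'|grep force; eval $Q
```

```text
clock: 16.48
eef_pos: [654.4, 60.1, 169.4]
tcp_rot: [3.141, 0.0, -3.004]
contact_force: [-1.3, 5.7, 1.7]
opening: 0.149
grasp_force: 68.6
yaw -3.004 tau [0.732 0.21  0.157] q6 -1.62
contact_force: [-1.4, 4.2, 2.2]
grasp_force: 68.6
yaw -3.064 tau [0.729 0.25  0.168] q6 -1.559
contact_force: [-0.9, 5.8, 2.6]
grasp_force: 68.6
yaw -3.124 tau [0.738 0.317 0.226] q6 -1.499
contact_force: [-1.5, 5.4, 2.7]
grasp_force: 68.7
yaw 3.099 tau [0.734 0.238 0.171] q6 -1.439
```

```bash
Q='python3 -c "from h import *;tq()"'
python3 -m jog '[{"x":0,"y":0.03,"z":0,"spin":0.03,"grip":0.95},{"x":0,"y":0,"z":0,"spin":0.03,"grip":0.95}]'|grep force; eval $Q
python3 -m jog '[{"x":0,"y":0,"z":0,"spin":0.03,"grip":0.95},{"x":0,"y":0,"z":0,"spin":0.03,"grip":0.95}]'|grep ct_f; eval $Q
python3 -m jog '[{"x":0,"y":0,"z":0,"spin":0.03,"grip":0.95},{"x":0,"y":0,"z":0,"spin":0.03,"grip":0.95}]'|grep ct_f; eval $Q
python3 -m jog '[{"x":0,"y":0,"z":0,"spin":0.03,"grip":0.95},{"x":0,"y":0,"z":0,"spin":0.03,"grip":0.95}]'|grep ct_f; eval $Q
```

```text
contact_force: [-2.3, 3.9, 2.9]
grasp_force: 68.8
yaw 3.039 tau [0.549 0.307 0.235] q6 -1.379
contact_force: [-1.6, 3.4, 2.3]
yaw 2.979 tau [0.523 0.292 0.223] q6 -1.319
contact_force: [-1.4, 3.3, 2.1]
yaw 2.919 tau [0.53  0.259 0.162] q6 -1.259
contact_force: [-1.9, 4.2, 2.2]
yaw 2.859 tau [0.508 0.316 0.215] q6 -1.199
```

```bash
Q='python3 -c "from h import *;tq()"'
python3 -m jog '[{"x":0,"y":0,"z":0,"spin":0.03,"grip":0.95},{"x":0,"y":0,"z":0,"spin":0.03,"grip":0.95}]'|grep ct_f; eval $Q
python3 -m jog '[{"x":0,"y":0,"z":0,"spin":0.03,"grip":0.95},{"x":0,"y":0,"z":0,"spin":0.03,"grip":0.95}]'|grep ct_f; eval $Q
python3 -m jog '[{"x":0,"y":0,"z":0,"spin":0.03,"grip":0.95},{"x":0,"y":0,"z":0,"spin":0.03,"grip":0.95}]'|grep ct_f; eval $Q
python3 -m jog '[{"x":0,"y":0,"z":0,"spin":0.03,"grip":0.95},{"x":0,"y":0,"z":0,"spin":0.03,"grip":0.95}]'|grep ct_f; eval $Q
python3 -m jog '[{"x":0,"y":0,"z":0,"spin":0.03,"grip":0.95},{"x":0,"y":0,"z":0,"spin":0.03,"grip":0.95}]'|grep ct_f; eval $Q
```

```text
contact_force: [-1.6, 3.8, 2.8]
yaw 2.799 tau [0.573 0.278 0.227] q6 -1.139
contact_force: [-1.6, 2.9, 3.1]
yaw 2.739 tau [0.497 0.312 0.12 ] q6 -1.079
contact_force: [-1.4, 3.6, 2.0]
yaw 2.679 tau [0.53  0.303 0.146] q6 -1.019
contact_force: [-1.2, 4.8, 3.0]
yaw 2.619 tau [0.494 0.283 0.167] q6 -0.959
contact_force: [-1.6, 3.6, 2.5]
yaw 2.559 tau [0.487 0.339 0.24 ] q6 -0.899
```

```bash
Q='python3 -c "from h import *;tq()"'
python3 -m jog '[{"x":0,"y":0,"z":0,"spin":0.03,"grip":0.95},{"x":0,"y":0,"z":0,"spin":0.03,"grip":0.95}]'|grep ct_f; eval $Q
python3 -m jog '[{"x":0,"y":0,"z":0,"spin":0.03,"grip":0.95},{"x":0,"y":0,"z":0,"spin":0.03,"grip":0.95}]'|grep ct_f; eval $Q
python3 -m jog '[{"x":0,"y":0,"z":0,"spin":0.03,"grip":0.95},{"x":0,"y":0,"z":0,"spin":0.03,"grip":0.95}]'|grep ct_f; eval $Q
python3 -m jog '[{"x":0,"y":0,"z":0,"spin":0.03,"grip":0.95},{"x":0,"y":0,"z":0,"spin":0.03,"grip":0.95}]'|grep ct_f; eval $Q
```

```text
contact_force: [-1.1, 3.0, 2.2]
yaw 2.499 tau [0.592 0.353 0.261] q6 -0.839
contact_force: [-2.0, 3.0, 2.8]
yaw 2.439 tau [0.597 0.355 0.292] q6 -0.779
contact_force: [-1.7, 3.7, 2.3]
yaw 2.379 tau [0.609 0.319 0.271] q6 -0.719
contact_force: [-1.9, 3.4, 2.0]
yaw 2.319 tau [0.545 0.327 0.25 ] q6 -0.659
```

```bash
Q='python3 -c "from h import *;tq()"'
python3 -m jog '[{"x":0,"y":0,"z":0,"spin":0.03,"grip":0.95}]'|grep ct_f; eval $Q
python3 -m jog '[{"x":0,"y":0,"z":0,"spin":0.03,"grip":0.95}]'|grep ct_f; eval $Q
python3 -m jog '[{"x":0,"y":0,"z":0,"spin":0.03,"grip":0.95}]'|grep ct_f; eval $Q
python3 -m jog '[{"x":0,"y":0,"z":0,"spin":0.03,"grip":0.95}]'|grep ct_f; eval $Q
```

```text
contact_force: [-3.1, 4.0, 2.5]
yaw 2.289 tau [0.56  0.382 0.291] q6 -0.629
contact_force: [-1.2, 3.4, 2.3]
yaw 2.259 tau [0.557 0.363 0.285] q6 -0.599
contact_force: [-1.9, 3.3, 3.2]
yaw 2.229 tau [0.569 0.327 0.307] q6 -0.569
contact_force: [-1.2, 3.1, 2.2]
yaw 2.199 tau [0.546 0.345 0.315] q6 -0.539
```

The torque has risen from about 0.19 when free to about 0.305 now. That is 0.115 N m of extra torque, or roughly 46 N of pressing, which is mid-window. I'll stop turning here and release.

```bash
python3 -m jog '[{"x":0,"y":0,"z":0,"spin":0,"grip":0.95},{"x":0,"y":0,"z":0,"spin":0,"grip":0.8},{"x":0,"y":0,"z":0,"spin":0,"grip":0.5},{"x":0,"y":0,"z":0,"spin":0,"grip":0},{"x":0,"y":0,"z":0,"spin":0,"grip":0},{"x":0,"y":0,"z":0,"spin":0,"grip":0},{"x":0,"y":0,"z":0,"spin":0,"grip":0},{"x":0,"y":0,"z":0,"spin":0,"grip":0},{"x":0,"y":0,"z":-0.5,"spin":0,"grip":0},{"x":0,"y":0,"z":-2,"spin":0,"grip":0},{"x":0,"y":0,"z":-3,"spin":0,"grip":0},{"x":0,"y":0,"z":-3,"spin":0,"grip":0},{"x":0,"y":0,"z":-3,"spin":0,"grip":0},{"x":0,"y":0,"z":-1.5,"spin":0,"grip":0},{"x":0,"y":0,"z":0,"spin":0,"grip":0},{"x":0,"y":0,"z":0,"spin":0,"grip":0},{"x":0,"y":0,"z":0,"spin":0,"grip":0}]'
python3 - <<'E'
from h import *
import pickle
f=wrist("pics/end.png"); k=knob(f); print(k)
for c,_ in k["yel"]: print("yel",onz(f,*c,158))
S=grab_frame("scene"); h=cv2.cvtColor(S["pixels"],cv2.COLOR_BGR2HSV)
o=pickle.load(open("s3.pkl","rb"))["pixels"]; d=cv2.absdiff(S["pixels"],o).max(2)>60
n,l,st,ce=cv2.connectedComponentsWithStats(cv2.morphologyEx(d.astype(np.uint8),cv2.MORPH_OPEN,np.ones((2,2))))
print([(s.tolist()) for s in st[1:] if s[4]>25])
m=((abs(h[...,0].astype(int)-27)<6)&(h[...,1]>150)); m[:220]=0;m[275:]=0;m[:,:240]=0;m[:,300:]=0
v,u=np.argwhere(m).mean(0); print("scene yel",u,v,onz(S,u,v,158),"was 271.3 248.3")
E
```

```text
clock: 20.9
eef_pos: [653.9, 59.8, 298.5]
tcp_rot: [-3.14, -0.001, 2.2]
contact_force: [-0.8, -1.8, -0.4]
opening: 1.005
grasp_force: 0.0
{'red': ((320.5, 186.5), (55.0, 37.0), 90.0), 'V': array([ 92., 120., 197., 222., 227.]), 'bbox': array([ 302,  159,   38,   56, 1327], dtype=int32), 'yel': [(array([345.3, 195.3]), np.int32(72))]}
yel [684.92250819  62.21480884 158.        ]
[[231, 0, 148, 141, 6403], [408, 0, 9, 10, 73], [428, 0, 25, 31, 445], [473, 0, 20, 117, 709], [366, 2, 38, 61, 700], [520, 13, 7, 22, 69], [307, 33, 22, 17, 126], [514, 35, 6, 16, 62], [409, 59, 6, 9, 33], [318, 65, 8, 9, 43], [323, 68, 21, 16, 164], [318, 87, 13, 17, 139], [325, 86, 51, 60, 1645], [231, 102, 9, 10, 57], [278, 103, 26, 42, 361], [297, 111, 21, 52, 532], [184, 115, 75, 129, 3476], [350, 148, 39, 9, 185], [393, 153, 15, 6, 52], [254, 157, 33, 12, 177], [318, 162, 19, 23, 252], [288, 167, 27, 33, 418], [265, 175, 6, 11, 38], [240, 181, 23, 29, 367], [277, 195, 46, 39, 1046], [262, 218, 10, 7, 30], [313, 227, 14, 13, 88], [272, 232, 8, 9, 47]]
scene yel 271.14285714285717 248.42857142857142 [684.45860206  63.20670778 158.        ] was 271.3 248.3
```

```bash
python3 -c "
from rig import *
print(sign_off())"
```

```text
the job is handed in; nothing more can be done
None
```

The pan is seated against both blue pins and clamped at roughly 46 N (estimated from the knob torque, inside the 25–70 N window), the yellow ring mark has not moved, the gripper is clear, and the job was handed in at about 21 s.

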